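# Clamp an electronics module in a rocker test jig

## Task

Load the aluminium module into the test jig: press the rocker's yellow tab right down to its stop so that the jaw tips up, then push the module (do not grip it) along its rails until it seats firmly, with about 10 to 20 N, against the orange backstop. Then press the blue pad of the jaw down until its rubber foot bears on the module, hold a steady push of about 10 to 20 N on it for a second, and let go. Never push with more than 40 N, and leave the other things on the bench alone.

Things in the scene. Friction and masses are not known exactly. Their poses are not given: they have to be found in the camera images.
- jig: Test jig fixed to the bench: grey base plate 280 x 100 x 8 mm. Origin at the centre of its underside, z up, +x along the rails, the way the module slides home. White ledges (top z = 12 mm) and aluminium side rails (inner faces y = -32 and +32 mm, top z = 24 mm) run from x = -140 to +18 mm. The jig and its rocker bear up to 40 N from the robot.
- backstop (a point): Middle of the orange backstop's face that the module must seat against: at x = +20, y = 0, z = 23 mm in the jig's frame, axes as the jig's. The backstop is rigid, 56 mm wide, its top at z = 40 mm.
- pivot (a point): Rocker's pivot, fixed in the jig at x = +60, y = 0, z = 68 mm, axis along jig y, between two steel cheeks (x 47..73, |y| 16..23, top z = 82 mm). Rocker: aluminium arm 155 x 26 x 10 mm along jig x, x -20..+135 mm when level, yellow tab at +x, jaw at -x. It swings from 0.30 rad jaw-low to 0.24 rad jaw-high (tab on its stop), takes about 2 N at either end and stays where left.
- tab_top (a point): Top of the rocker's yellow tab (30 x 26 mm), where to press to tip the jaw up: 60 mm from the pivot towards jig +x, on the centre line, 8 mm above the pivot when level. Moves with the rocker; x along the arm towards the tab end, z normal to it. Height above the bench: 76 mm level, about 61 mm on its stop.
- jaw_top (a point): Top of the jaw's blue pad (30 x 26 mm), where to press to clamp; 65 mm from the pivot towards jig -x. Moves with the rocker. Height above the bench: 76 mm level, about 91 mm fully open. Under it hangs a rubber foot (16 mm across), screwed out by an unmeasured, varying amount: arm level, its bottom is at z 28 to 40 mm. Starts low, barring the module's way.
- module: Loose aluminium box, 80 (x) x 60 (y) x 22 mm, 0.17 to 0.35 kg, green circuit board on top; origin at its centre. Starts on the jig's ledges between the rails (2 mm play each side), 45 to 75 mm short of home, axes near the jig's. Seated: +x face on the backstop, centre at x = -20, z = 23 mm in the jig's frame. Push it on its plain -x face, do not grip. Bears up to 40 N from the robot.
- flask: Bystander: white drinking flask, 68 mm across, 210 mm high, origin at the centre of its underside.
- jar: Bystander: small green glass jar with black cap, 42 mm across, 55 mm high, origin at the centre of its underside.
- tape_stand: Bystander: black tape dispenser, 130 x 50 x 61 mm, origin at the centre of its underside, x along its length.
- screwdriver: Bystander: red-handled screwdriver lying on the bench, 170 mm long along its x, up to about 30 mm high.
Things that resemble listed ones, but are neither listed nor needed, are in the scene too. Of the things that look like the module, the middle-sized one is meant.

How it is judged:
By the outcome, as a careful person would: the job done as asked, in the order asked, and still so for the second after the job is handed in, with the robot touching nothing.
It also fails if it takes over 72 s, if anything falls off the work surface, if the arm or the gripper's body presses on something with over 40 N, if the wrist force passes 120 N, or if a joint passes its speed limit or range.

## Robot

A 6-joint arm with a two-finger parallel gripper is mounted at the origin on the work surface. World frame = base frame: x ahead of the robot, y to its left, z up, the work surface at z = 0. Lengths are in m, angles in rad, forces in N, time in s.
With the tool pointing down it reaches from about 0.3 to 0.875 m from the base axis. Payload 6.4 kg.
Tool frame: the origin (TCP) lies at the very end of the fingers, on their centre line; the grasp point (between the pads) lies 19 mm behind it (ctrl.tcp_to_grasp is the distance from the TCP to the grasp point, in m); z points along the fingers, y is the direction in which the jaws open and shut (so a half turn about z gives the same grasp; the last joint's range is limited). The gripper opens to 85 mm and grips with 20 to 120 N. Pads are 22 mm wide; open, the fingers measure 114 mm over their backs; the gripper's body (76 mm by 85 mm) begins 54 mm behind the grasp point. The pads swing forward as they close: fully open they stand 13 mm farther back than shut.
Start: joints at [-1.355, 0.181, 1.607, -0, 1.354, -0.206], TCP at [0.235, -0.525, 0.231] pointing down, gripper open.
Joint ranges: [-2.99, 2.99], [-0.89, 2.07], [0.3, 2.58], [-1.14, 4.28], [0, 2.63], [-3.12, 3.12]. Speed limits (rad/s): [2.57, 2.57, 3.01, 3.14, 3.14, 3.14].

## Interface

Orientations are given as a unit quaternion [w, x, y, z].
In Python, from bench import ctrl gives the robot as it stands. The module is installed in compiled form; this text tells all that it offers.
- The arm moves only by the tool drive_tool, never from a script. Its argument "deltas" is a list of rows, each an object with "slide": the shift along the tool's x, y, z as a fraction of full scale, a list of three; "delta_rot": the turn, a rotation vector about the tool's x, y, z as a fraction of full scale, a list of three; "hand": the opening, from 0 (shut) to 1 (fully open). In form: [{"slide": [tx, ty, tz], "delta_rot": [wx, wy, wz], "hand": hand}, ...]. A call has exactly 5 rows; each row shifts and turns the commanded pose from where the row before left it, along the tool's axes as they then stand; what a row does not reach is not made up. Full scale, the value 1, is 50 mm for a shift and 180 degrees for a turn. A row lasts 1/8 s, in which the tool goes at most 62.5 mm and 10.7 degrees, less where a joint would pass 70% of its speed; a pose out of reach is approached as far as the arm can. A call with a number of a shift or a turn outside -1 to 1 is refused whole. A call with a gripper value outside its range is refused whole. The fingers move at their own pace and stop on an object; the grip force is fixed at half the most. Time passes only in rows, so rows that do not move let the fingers close, or fill a call up. It gives the time, the measured TCP pose, the force and the opening at its end, in the units of the state.
- ctrl.get_obs(): the state, without advancing time (a new reading comes with each control period).
- ctrl.camera(name): name is "side" or "top"; returns a dict with "frame" (400x640x3 uint8, red, green, blue), "mtx" (3x3 intrinsics, pixels), "R" (3x3) and "t" (3): a world point X has camera coordinates R X + t. Camera axes: x right, y down, z forward; pixel columns grow to the right and rows downward; lengths in m; the calibration is good to about 2 mm. A picture is of the moment at which its call begins. There is no depth.
- ctrl.hand_in(): hands the job in, once; it reports no verdict.
The state is a dict: "time_s": time; "q": joint angles; "dq": joint speeds; "joint_efforts": joint torques, N m; "eef_pos": TCP position; "eef_rot": TCP orientation; "wrist_force": force on the tool from outside, world axes, zero at the start; "torque": the same for the moment, N m; "opening": opening from 0.0 (shut) to 1.0 (fully open).
Only numpy, scipy, OpenCV 4.12 (cv2) and the standard library are available. Lean on these libraries where they do the work, as an engineer would, in place of code of your own. Each camera call takes 0.05 s, during which the arm holds its last target.

## Working session

There is one attempt and no reset: what is moved stays moved. The work goes in short steps, Python scripts to look and compute and a tool call to move; the robot and the scene stay as the last step left them, time stands still between calls to the robot, and variables do not carry over. Pictures are saved under pics/ and viewed, and the job is handed in when it is done.

Besides the shell and the picture viewer there is one more tool, called as a command line: name --argument value ..., lists and objects as JSON in quotes. drive_tool: Moves the arm, as the interface text tells. Its arguments: {"type":"object","properties":{"deltas":{"type":"array","items":{"type":"object","properties":{"slide":{"type":"array","items":{"type":"number"}},"delta_rot":{"type":"array","items":{"type":"number"}},"hand":{"type":"number"}}}}},"required":["deltas"]}

```bash
mkdir -p pics
python3 - <<'E'
from bench import ctrl
import cv2,json
import numpy as np
for n in("top","side"):
    c=ctrl.camera(n); cv2.imwrite(f"pics/{n}0.png",c["frame"][:,:,::-1])
    np.savez(f"{n}cal.npz",mtx=c["mtx"],R=c["R"],t=c["t"])
    print(n,c["mtx"].tolist(),c["R"].tolist(),c["t"].tolist())
print(ctrl.get_obs())
E
```

```text
top [[403.7265491583051, 0.0, 320.86955694085043], [0.0, 403.7265491583051, 201.79711786396436], [0.0, 0.0, 1.0]] [[0.0024020675549601667, -0.9999904436138234, 0.003652773260186676], [-0.980641234219781, -0.003070768732020206, -0.1957890194247361], [0.1957983652111699, -0.0031117616270168297, -0.9806392390273857]] [0.017269470885822615, 0.5520047830216547, 0.821637296516728]
side [[369.73536634744306, 0.0, 321.686873424073], [0.0, 369.73536634744306, 198.45589434558178], [0.0, 0.0, 1.0]] [[-0.8427267741959009, -0.5383027066984561, 0.006463746165084508], [-0.26764573646784917, 0.40852816323968, -0.8726227704974218], [0.4670945769369986, -0.7371125665738775, -0.48835204555209694]] [0.4889200646793729, 0.20940130802412918, 0.7427930863073421]
{'time_s': 0.1, 'q': array([-1.35529188e+00,  1.81432497e-01,  1.60788811e+00, -3.87955902e-06,
        1.35382053e+00, -2.06318250e-01]), 'dq': array([ 1.59634341e-05, -1.37865197e-03, -6.76293525e-05,  2.66990715e-04,
       -4.33124058e-04, -3.89204418e-04]), 'joint_efforts': array([ 9.07004487e-04, -4.45874012e+01, -3.52236664e+01, -1.87852829e-04,
        4.09216475e-03,  2.16288265e-05]), 'eef_pos': array([ 0.23531703, -0.5241064 ,  0.23050313]), 'eef_rot': array([-7.74220733e-04,  9.77840149e-01,  2.09351485e-01, -5.45008904e-06]), 'wrist_force': array([ 0.07393667,  0.15985783, -0.20679924]), 'torque': array([0.03610169, 0.02879672, 0.00673411]), 'opening': 1.0003769923382284}
```

View pics/top0.png

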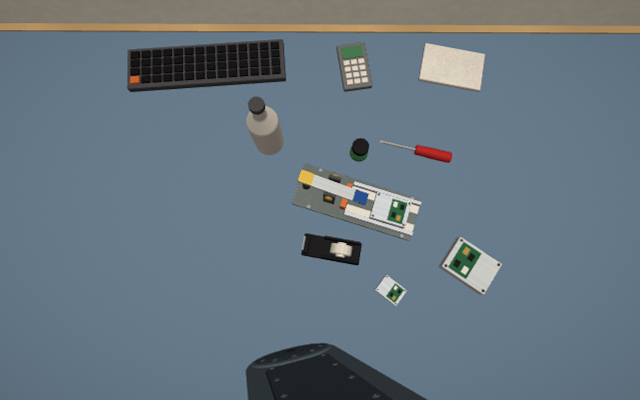

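View pics/side0.png

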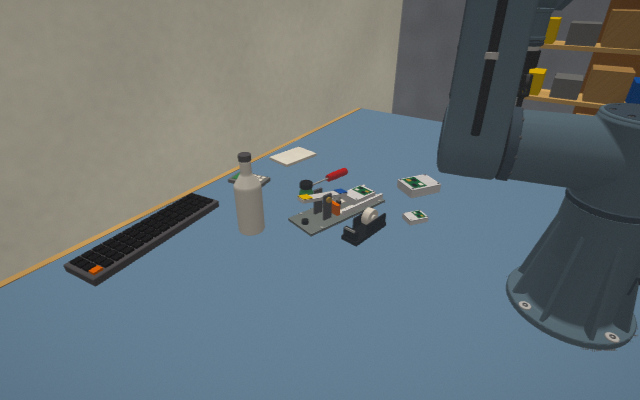

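The top view shows the jig at about (357,202), with the yellow tab at (306,178) on the left. Three things look like the module: the one on the rails at (391,208), a small one at (391,290) and a large one at (472,265). The one on the rails is the middle-sized one, so I'll check it in a close crop.

Run:
```python
import cv2
a=cv2.imread("pics/top0.png")[155:245,285:430]
cv2.imwrite("pics/topc.png",cv2.resize(a,None,fx=5.5,fy=5.5,interpolation=cv2.INTER_CUBIC))
a=cv2.imread("pics/side0.png")[170:245,280:400]
cv2.imwrite("pics/sidec.png",cv2.resize(a,None,fx=6.5,fy=6.5,interpolation=cv2.INTER_CUBIC))
```

```text
(no output)
```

View pics/topc.png

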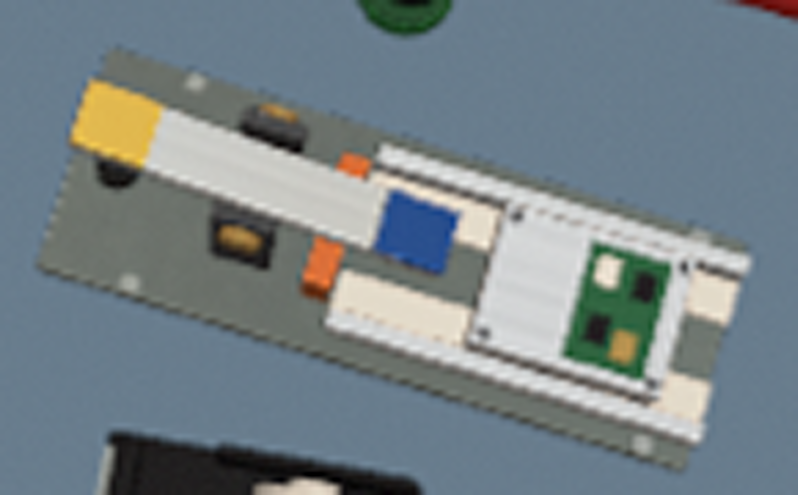

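View pics/sidec.png

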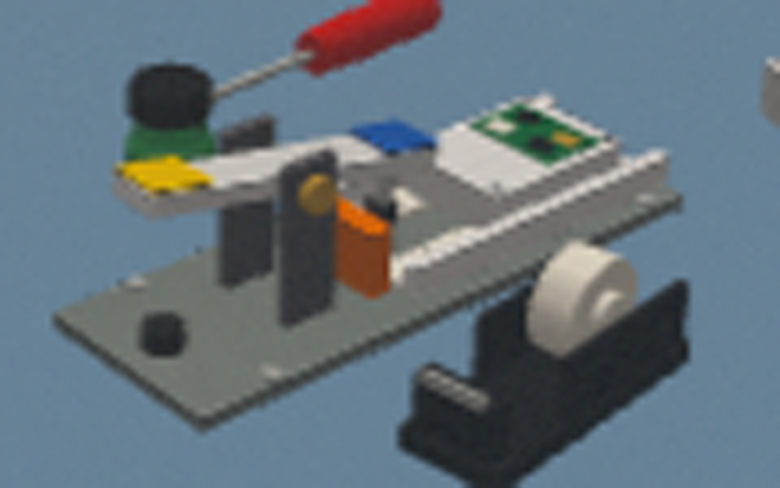

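```bash
cat > h.py <<'E'
import numpy as np
C={n:np.load(f"{n}cal.npz") for n in("top","side")}
def proj(n,X):
    c=C[n]; p=np.atleast_2d(X)@c["R"].T+c["t"]; q=p@c["mtx"].T; return q[:,:2]/q[:,2:]
def ray(n,px,z):
    c=C[n]; d=c["R"].T@np.linalg.solve(c["mtx"],[px[0],px[1],1]); o=-c["R"].T@c["t"]; return o+d*(z-o[2])/d[2]
def tc(u,v,s=5.5,o=(285,155)): return ((u+.5)/s-.5+o[0],(v+.5)/s-.5+o[1])
def sc(u,v): return tc(u,v,6.5,(280,170))
def jw(P,j):
    x,y,a=j; P=np.atleast_2d(P); c,s=np.cos(a),np.sin(a)
    return np.c_[x+c*P[:,0]-s*P[:,1],y+s*P[:,0]+c*P[:,1],P[:,2]]
def wj(P,j):
    x,y,a=j; P=np.atleast_2d(P); c,s=np.cos(a),np.sin(a); d=P[:,:2]-[x,y]
    return np.c_[c*d[:,0]+s*d[:,1],-s*d[:,0]+c*d[:,1],P[:,2]]
E
python3 - <<'E'
from h import *
from scipy.optimize import least_squares as ls
T=[((.14,-.05,.008),tc(118,48)),((.14,.05,.008),tc(38,268)),((-.14,-.05,.008),tc(750,243)),((-.14,.05,.008),tc(685,468))]
S=[((.14,.05,.008),sc(205,422)),((.14,-.05,.008),sc(55,318)),((-.14,.05,.008),sc(682,198))]
def f(j):
    r=[]
    for n,L in(("top",T),("side",S)):
        if n not in use: continue
        for P,p in L: r+=list(proj(n,jw(P,j))[0]-p)
    return r
for use in(["top"],["side"],["top","side"]):
    s=ls(f,[.55,-.1,1.2]); print(use,s.x,np.round(s.fun,1)); 
j=s.x; np.save("jig.npy",j)
# module from top z=34
for p in[(508,205),(470,345),(655,397),(692,262)]: print(wj(ray("top",tc(*p),.034),j)[0]*1e3)
# rocker
def roc(P,th): # th>0 jaw up ; P rel pivot (x to tab, z)
    P=np.atleast_2d(P);c,s=np.cos(th),np.sin(th)
    return np.c_[.06+c*P[:,0]+s*P[:,2],P[:,1],.068-s*P[:,0]+c*P[:,2]]
for th in(-.3,-.2,-.1,0,.1):
    Q=[(.075,-.013,.008),(.075,.013,.008),(-.08,-.013,.008),(-.08,.013,.008)]
    pt=proj("top",jw(roc(Q,th),j)); print(th,np.round((pt+.5-[285,155])*5.5-.5).tolist(), np.round((proj("side",jw(roc(Q,th),j))+.5-[280,170])*6.5-.5).tolist())
print(ray("top",(360,150),.03),ray("top",(330,250),.03),ray("top",(391,290),.02))
E
```

```text
['top'] [ 0.56361682 -0.06285423  1.2650229 ] [-0.9 -0.3  0.  -0.3  0.2 -0.   0.6  0.6]
['side'] [ 0.56099024 -0.05771767  1.2767466 ] [ 0.   0.2 -0.3 -0.1  0.3 -0.4]
['top', 'side'] [ 0.56319345 -0.06213476  1.26809666] [-1.4 -0.  -0.3  0.1 -0.1 -0.1  0.4  0.6 -0.1 -1.  -0.1 -1.3  0.5 -1. ]
[-37.63377905 -28.39486675  34.        ]
[-38.88473436  31.55955623  34.        ]
[-115.21313339   29.51037136   34.        ]
[-115.08223429  -28.09268343   34.        ]
-0.3 [[99.0, 77.0], [78.0, 140.0], [458.0, 217.0], [440.0, 278.0]] [[123.0, 145.0], [164.0, 169.0], [398.0, 135.0], [439.0, 157.0]]
-0.2 [[93.0, 80.0], [72.0, 143.0], [463.0, 214.0], [445.0, 276.0]] [[118.0, 162.0], [159.0, 188.0], [401.0, 118.0], [442.0, 140.0]]
-0.1 [[89.0, 84.0], [68.0, 146.0], [467.0, 210.0], [448.0, 272.0]] [[115.0, 180.0], [155.0, 206.0], [402.0, 101.0], [444.0, 123.0]]
0 [[87.0, 88.0], [67.0, 150.0], [468.0, 205.0], [450.0, 268.0]] [[113.0, 198.0], [153.0, 223.0], [402.0, 85.0], [444.0, 107.0]]
0.1 [[87.0, 93.0], [67.0, 154.0], [468.0, 199.0], [449.0, 263.0]] [[112.0, 215.0], [153.0, 240.0], [400.0, 69.0], [442.0, 91.0]]
[ 0.67818091 -0.07066827  0.03      ] [ 0.44974093 -0.00144857  0.03      ] [ 0.36464937 -0.13357528  0.02      ]
```

```bash
cat >> h.py <<'E'
from scipy.spatial.transform import Rotation as Ro
def rel(target_jig):
    from bench import ctrl
    o=ctrl.get_obs(); j=np.load("jig.npy")
    w,x,y,z=o["eef_rot"]; R=Ro.from_quat([x,y,z,w])
    print("t",o["time_s"],"jig tcp mm",np.round(wj(o["eef_pos"],j)[0]*1e3,1),"F jig",np.round(wj(o["wrist_force"],(0,0,j[2]))[0],2),"open",round(o["opening"],2))
    c,s=np.cos(j[2]),np.sin(j[2])
    Rt=np.c_[[c,s,0],[s,-c,0],[0,0,-1]]
    dr=(R.inv()*Ro.from_matrix(Rt)).as_rotvec()
    d=jw(target_jig,j)[0]-o["eef_pos"]
    print("rotvec/pi",np.round(dr/np.pi,4),"slide now-tool /50mm",np.round(R.inv().apply(d)/.05,3),"slide aligned",np.round(Rt.T@d/.05,3))
E
python3 - <<'E'
from h import *
rel((.123,0,.14))
j=np.load("jig.npy")
for n,p,z in[("top",(270,150),0),("side",(250,230),0),("top",(256,105),.21),("top",(360,150),.03),("side",(306,186),.055),("top",(360,145),.055)]:
  P=ray(n,p,z);print(n,P,wj(P,j)[0])
E
```

```text
t 0.1 jig tcp mm [-538.7  175.3  230.5] F jig [ 0.17 -0.02 -0.21] open 1.0
rotvec/pi [-0.0004 -0.0003 -0.2694] slide now-tool /50mm [11.395 -7.584  1.825] slide aligned [13.234  3.505  1.81 ]
top [0.6875154  0.13935536 0.        ] [ 0.22938956 -0.05860582  0.        ]
side [0.70534948 0.15031877 0.        ] [ 0.24517083 -0.07236092  0.        ]
top [0.70469584 0.14075948 0.21      ] [ 0.2358513 -0.0745866  0.21     ]
top [ 0.67818091 -0.07066827  0.03      ] [ 0.02613202 -0.1123034   0.03      ]
side [ 0.66428542 -0.04739643  0.055     ] [ 0.04420359 -0.09210238  0.055     ]
top [ 0.68144018 -0.06825405  0.055     ] [ 0.02940806 -0.11469482  0.055     ]
```

drive_tool --deltas '[{"slide": [0, 0, 0], "delta_rot": [0, 0, -0.054], "hand": 0}, {"slide": [0, 0, 0], "delta_rot": [0, 0, -0.054], "hand": 0}, {"slide": [0, 0, 0], "delta_rot": [0, 0, -0.054], "hand": 0}, {"slide": [0, 0, 0], "delta_rot": [0, 0, -0.054], "hand": 0}, {"slide": [0, 0, 0], "delta_rot": [0, 0, -0.0534], "hand": 0}]'

```text
time_s: 0.72
eef_pos: [0.2354, -0.5243, 0.2307]
eef_rot: [-0.001, 0.804, 0.595, 0.0]
wrist_force: [0.1, 0.2, 0.6]
opening: -0.001
```

```bash
python3 -c "
from h import *
rel((.123,0,.14))"
```

```text
t 0.725 jig tcp mm [-538.8  175.2  230.7] F jig [ 0.27 -0.05  0.64] open -0.0
rotvec/pi [-0.0002 -0.0003  0.0018] slide now-tool /50mm [13.215  3.578  1.825] slide aligned [13.237  3.504  1.814]
```

drive_tool --deltas '[{"slide": [0.8, 0.22, 0], "delta_rot": [0, 0, 0.0018], "hand": 0}, {"slide": [0.8, 0.22, 0], "delta_rot": [0, 0, 0], "hand": 0}, {"slide": [0.8, 0.22, 0], "delta_rot": [0, 0, 0], "hand": 0}, {"slide": [0.8, 0.22, 0], "delta_rot": [0, 0, 0], "hand": 0}, {"slide": [0.8, 0.22, 0], "delta_rot": [0, 0, 0], "hand": 0}]'

```text
time_s: 1.35
eef_pos: [0.3488, -0.3492, 0.2309]
eef_rot: [-0.0, 0.807, 0.59, 0.0]
wrist_force: [0.2, -0.6, 0.4]
opening: -0.004
```

drive_tool --deltas '[{"slide": [0.8, 0.22, 0], "delta_rot": [0, 0, 0], "hand": 0}, {"slide": [0.8, 0.22, 0], "delta_rot": [0, 0, 0], "hand": 0}, {"slide": [0.8, 0.22, 0], "delta_rot": [0, 0, 0], "hand": 0}, {"slide": [0.8, 0.22, 0], "delta_rot": [0, 0, 0], "hand": 0}, {"slide": [0.8, 0.22, 0], "delta_rot": [0, 0, 0], "hand": 0}]'

```text
time_s: 1.98
eef_pos: [0.4618, -0.1754, 0.231]
eef_rot: [-0.0, 0.807, 0.59, -0.0]
wrist_force: [0.9, -0.3, 0.9]
opening: 0.005
```

drive_tool --deltas '[{"slide": [0.8, 0.22, 0], "delta_rot": [0, 0, 0], "hand": 0}, {"slide": [0.8, 0.22, 0.2], "delta_rot": [0, 0, 0], "hand": 0}, {"slide": [0.8, 0.22, 0.3], "delta_rot": [0, 0, 0], "hand": 0}, {"slide": [0.8, 0.22, 0.3], "delta_rot": [0, 0, 0], "hand": 0}, {"slide": [0.8, 0.22, 0.3], "delta_rot": [0, 0, 0], "hand": 0}]'

```text
time_s: 2.6
eef_pos: [0.5749, -0.0015, 0.1754]
eef_rot: [-0.0, 0.807, 0.59, -0.0]
wrist_force: [-1.1, -0.9, 0.3]
opening: -0.001
```

```bash
python3 -c "
from h import *
rel((.123,0,.14))"
```

```text
t 2.6 jig tcp mm [ 61.3   6.9 175.4] F jig [-1.19  0.8   0.27] open -0.0
rotvec/pi [-0.0002  0.     -0.0018] slide now-tool /50mm [1.234 0.132 0.708] slide aligned [1.234 0.138 0.709]
```

drive_tool --deltas '[{"slide": [0.6, 0.07, 0], "delta_rot": [0, 0, -0.0018], "hand": 0}, {"slide": [0.63, 0.067, 0.2], "delta_rot": [0, 0, 0], "hand": 0}, {"slide": [0, 0, 0.5], "delta_rot": [0, 0, 0], "hand": 0}, {"slide": [0, 0, 0.5], "delta_rot": [0, 0, 0], "hand": 0}, {"slide": [0, 0, 0], "delta_rot": [0, 0, 0], "hand": 0}]'

```text
time_s: 3.22
eef_pos: [0.5974, 0.0541, 0.1136]
eef_rot: [-0.002, 0.806, 0.593, -0.002]
wrist_force: [-1.1, -0.5, 0.8]
opening: -0.003
```

```bash
cat > look.py <<'E'
import sys,cv2
from bench import ctrl
tag=sys.argv[1]
for n,(u,v,w,h) in(("top",(275,130,160,120)),("side",(270,110,160,140))):
    a=ctrl.camera(n)["frame"][v:v+h,u:u+w,::-1]
    cv2.imwrite(f"pics/{tag}_{n}.png",cv2.resize(a,None,fx=4,fy=4,interpolation=cv2.INTER_CUBIC))
E
python3 look.py a; python3 -c "
from h import *
rel((.123,0,.09))"
```

```text
t 3.325 jig tcp mm [121.4  -0.3 116.6] F jig [-0.81  0.12  0.91] open -0.0
rotvec/pi [-0.0001  0.     -0.    ] slide now-tool /50mm [ 0.032 -0.005  0.532] slide aligned [ 0.032 -0.005  0.532]
```

View pics/a_top.png

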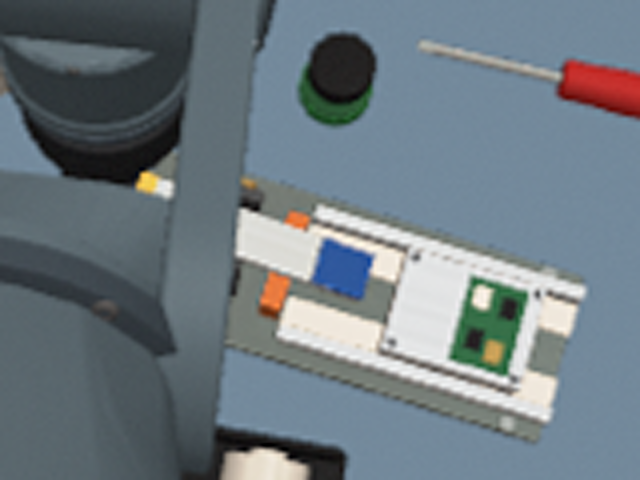

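View pics/a_side.png

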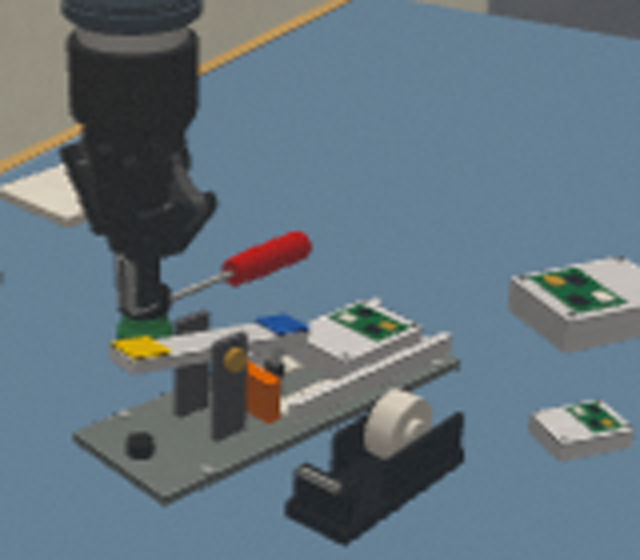

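drive_tool --deltas '[{"slide": [0.03, 0, 0.2], "delta_rot": [0, 0, 0], "hand": 0}, {"slide": [0, 0, 0.2], "delta_rot": [0, 0, 0], "hand": 0}, {"slide": [0, 0, 0.1], "delta_rot": [0, 0, 0], "hand": 0}, {"slide": [0, 0, 0.1], "delta_rot": [0, 0, 0], "hand": 0}, {"slide": [0, 0, 0.1], "delta_rot": [0, 0, 0], "hand": 0}]'

```text
time_s: 3.95
eef_pos: [0.6005, 0.0556, 0.0817]
eef_rot: [0.0, 0.806, 0.592, 0.001]
wrist_force: [0.3, 3.4, 4.8]
opening: -0.002
```

drive_tool --deltas '[{"slide": [0, 0, 0.08], "delta_rot": [0, 0, 0], "hand": 0}, {"slide": [0, 0, 0.08], "delta_rot": [0, 0, 0], "hand": 0}, {"slide": [0, 0, 0.05], "delta_rot": [0, 0, 0], "hand": 0}, {"slide": [0, 0, 0.03], "delta_rot": [0, 0, 0], "hand": 0}, {"slide": [0, 0, 0], "delta_rot": [0, 0, 0], "hand": 0}]'

```text
time_s: 4.58
eef_pos: [0.6001, 0.0549, 0.0691]
eef_rot: [0.0, 0.806, 0.592, -0.0]
wrist_force: [2.2, 2.6, 1.8]
opening: 0.001
```

```bash
python3 look.py b; python3 -c "
from h import *
rel((.123,0,.064))"
```

```text
t 4.675 jig tcp mm [122.6  -0.3  69.2] F jig [ 1.76 -1.1   2.19] open -0.0
rotvec/pi [ 0.      0.0002 -0.    ] slide now-tool /50mm [ 0.009 -0.005  0.103] slide aligned [ 0.009 -0.005  0.103]
```

View pics/b_side.png

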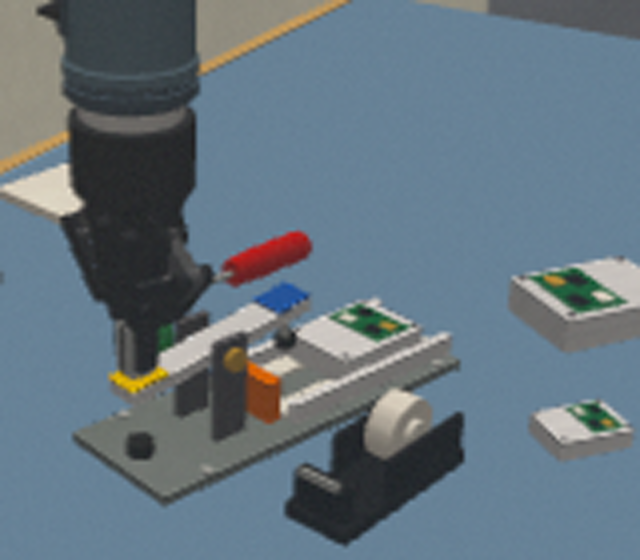

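The tab (138,378) is moving down under the finger and the blue pad (283,297) is rising. I'll keep pressing in small steps until the force climbs at the stop.

drive_tool --deltas '[{"slide": [0, 0, 0.03], "delta_rot": [0, 0, 0], "hand": 0}, {"slide": [0, 0, 0.03], "delta_rot": [0, 0, 0], "hand": 0}, {"slide": [0, 0, 0.02], "delta_rot": [0, 0, 0], "hand": 0}, {"slide": [0, 0, 0], "delta_rot": [0, 0, 0], "hand": 0}, {"slide": [0, 0, 0], "delta_rot": [0, 0, 0], "hand": 0}]'

```text
time_s: 5.3
eef_pos: [0.5998, 0.055, 0.0651]
eef_rot: [-0.0, 0.806, 0.592, -0.0]
wrist_force: [1.2, -0.8, 0.5]
opening: -0.002
```

drive_tool --deltas '[{"slide": [0, 0, 0.015], "delta_rot": [0, 0, 0], "hand": 0}, {"slide": [0, 0, 0], "delta_rot": [0, 0, 0], "hand": 0}, {"slide": [0, 0, 0.015], "delta_rot": [0, 0, 0], "hand": 0}, {"slide": [0, 0, 0], "delta_rot": [0, 0, 0], "hand": 0}, {"slide": [0, 0, 0], "delta_rot": [0, 0, 0], "hand": 0}]'

```text
time_s: 5.92
eef_pos: [0.5998, 0.0552, 0.0637]
eef_rot: [-0.0, 0.806, 0.592, -0.0]
wrist_force: [0.3, -0.5, 1.9]
opening: -0.002
```

drive_tool --deltas '[{"slide": [0, 0, 0.015], "delta_rot": [0, 0, 0], "hand": 0}, {"slide": [0, 0, 0], "delta_rot": [0, 0, 0], "hand": 0}, {"slide": [0, 0, 0.015], "delta_rot": [0, 0, 0], "hand": 0}, {"slide": [0, 0, 0], "delta_rot": [0, 0, 0], "hand": 0}, {"slide": [0, 0, 0], "delta_rot": [0, 0, 0], "hand": 0}]'

```text
time_s: 6.55
eef_pos: [0.6, 0.0552, 0.0629]
eef_rot: [0.0, 0.806, 0.592, -0.0]
wrist_force: [-3.5, -2.1, 7.8]
opening: 0.001
```

drive_tool --deltas '[{"slide": [0, 0, 0.01], "delta_rot": [0, 0, 0], "hand": 0}, {"slide": [0, 0, 0], "delta_rot": [0, 0, 0], "hand": 0}, {"slide": [0, 0, 0], "delta_rot": [0, 0, 0], "hand": 0}, {"slide": [0, 0, 0], "delta_rot": [0, 0, 0], "hand": 0}, {"slide": [0, 0, 0], "delta_rot": [0, 0, 0], "hand": 0}]'

```text
time_s: 7.18
eef_pos: [0.6, 0.0551, 0.0628]
eef_rot: [0.0, 0.806, 0.592, -0.0]
wrist_force: [-4.6, -1.5, 11.9]
opening: 0.005
```

```bash
python3 look.py c
```

```text
(no output)
```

View pics/c_side.png

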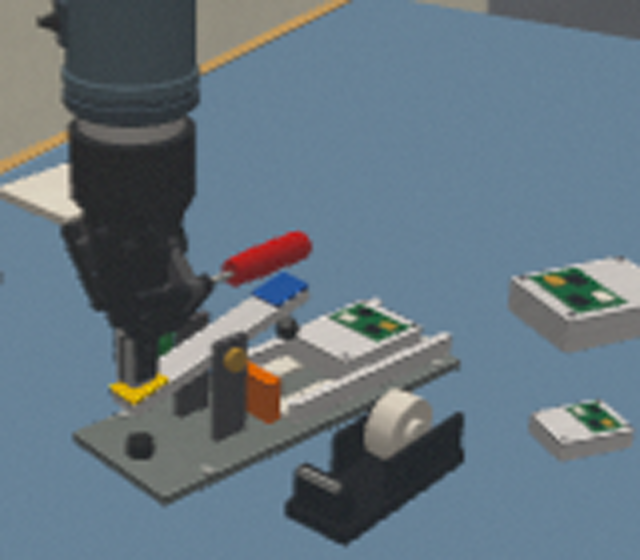

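The tab is on its stop: a further 0.5 mm raised the force to 12 N with no motion, and the blue pad (282,290) is up. Next I'll lift and move behind the module.

drive_tool --deltas '[{"slide": [0, 0, -0.2], "delta_rot": [0, 0, 0], "hand": 0}, {"slide": [0, 0, -0.6], "delta_rot": [0, 0, 0], "hand": 0}, {"slide": [0, 0, -0.8], "delta_rot": [0, 0, 0], "hand": 0}, {"slide": [-0.6, 0, -0.3], "delta_rot": [0, 0, 0], "hand": 0}, {"slide": [-0.8, 0, 0], "delta_rot": [0, 0, 0], "hand": 0}]'

```text
time_s: 7.9
eef_pos: [0.58, -0.0115, 0.1587]
eef_rot: [0.001, 0.805, 0.593, 0.001]
wrist_force: [0.4, -0.3, 0.3]
opening: 0.003
```

drive_tool --deltas '[{"slide": [-0.8, 0, 0], "delta_rot": [0, 0, 0], "hand": 0}, {"slide": [-0.8, 0, 0], "delta_rot": [0, 0, 0], "hand": 0}, {"slide": [-0.8, 0, 0], "delta_rot": [0, 0, 0], "hand": 0}, {"slide": [-0.8, 0, 0], "delta_rot": [0, 0, 0], "hand": 0}, {"slide": [-0.8, 0, 0], "delta_rot": [0, 0, 0], "hand": 0}]'

```text
time_s: 8.52
eef_pos: [0.5189, -0.2033, 0.1567]
eef_rot: [-0.0, 0.806, 0.592, 0.0]
wrist_force: [0.0, -0.1, -0.6]
opening: 0.001
```

```bash
python3 look.py d; python3 -c "
from h import *
rel((-.15,0,.023))"
```

```text
t 8.625 jig tcp mm [-150.3   -0.2  156.8] F jig [-0.31 -1.13  0.17] open -0.0
rotvec/pi [ 0.      0.0002 -0.0012] slide now-tool /50mm [ 0.007 -0.003  2.675] slide aligned [ 0.005 -0.003  2.675]
```

View pics/d_side.png

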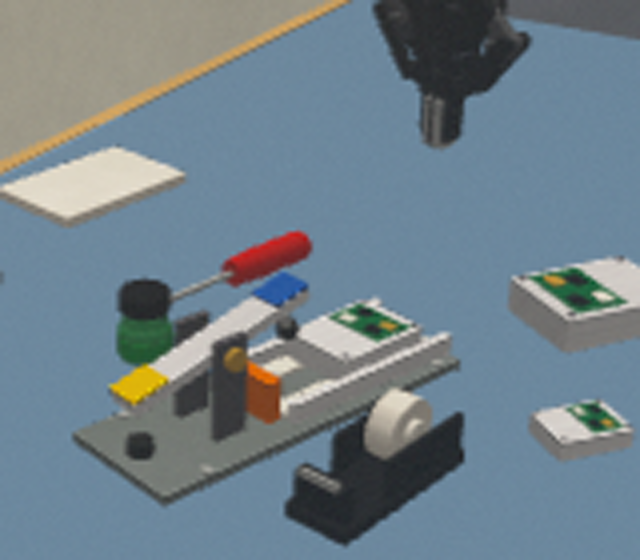

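View pics/d_top.png

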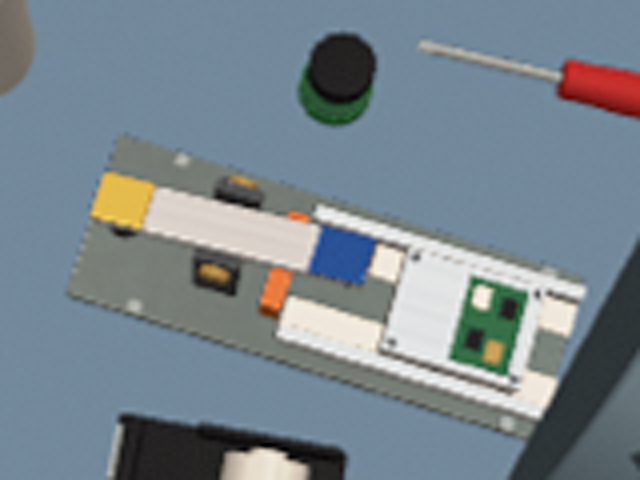

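drive_tool --deltas '[{"slide": [0, 0, 0.6], "delta_rot": [0, 0, 0], "hand": 0}, {"slide": [0, 0, 0.8], "delta_rot": [0, 0, 0], "hand": 0}, {"slide": [0, 0, 0.7], "delta_rot": [0, 0, -0.001], "hand": 0}, {"slide": [0, 0, 0.4], "delta_rot": [0, 0, 0], "hand": 0}, {"slide": [0, 0, 0.14], "delta_rot": [0, 0, 0], "hand": 0}]'

```text
time_s: 9.25
eef_pos: [0.5187, -0.2011, 0.0232]
eef_rot: [-0.002, 0.805, 0.594, -0.0]
wrist_force: [-0.0, 0.3, -0.1]
opening: 0.0
```

drive_tool --deltas '[{"slide": [0.15, 0, 0], "delta_rot": [0, 0, 0], "hand": 0}, {"slide": [0.15, 0, 0], "delta_rot": [0, 0, 0], "hand": 0}, {"slide": [0.1, 0, 0], "delta_rot": [0, 0, 0], "hand": 0}, {"slide": [0.1, 0, 0], "delta_rot": [0, 0, 0], "hand": 0}, {"slide": [0.1, 0, 0], "delta_rot": [0, 0, 0], "hand": 0}]'

```text
time_s: 9.88
eef_pos: [0.5291, -0.1745, 0.0257]
eef_rot: [0.001, 0.805, 0.594, 0.0]
wrist_force: [-0.6, -3.1, 2.8]
opening: 0.0
```

```bash
python3 look.py e; python3 -c "
from h import *
rel((-.071,0,.025))"
```

```text
t 9.975 jig tcp mm [-116.7   -0.5   25.2] F jig [-0.92 -0.55 -0.06] open 0.0
rotvec/pi [ 0.0003 -0.      0.001 ] slide now-tool /50mm [ 0.915 -0.006  0.004] slide aligned [ 0.914 -0.009  0.004]
```

View pics/e_side.png

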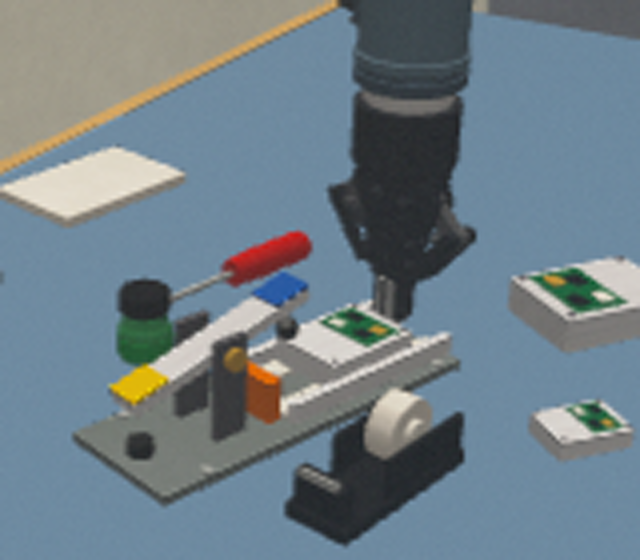

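The module is being pushed and has slid about 10 mm, with the finger behind it at (395,315). I'll continue.

drive_tool --deltas '[{"slide": [0.1, 0, 0], "delta_rot": [0, 0, 0], "hand": 0}, {"slide": [0.1, 0, 0], "delta_rot": [0, 0, 0], "hand": 0}, {"slide": [0.1, 0, 0], "delta_rot": [0, 0, 0], "hand": 0}, {"slide": [0.1, 0, 0], "delta_rot": [0, 0, 0], "hand": 0}, {"slide": [0.1, 0, 0], "delta_rot": [0, 0, 0], "hand": 0}]'

```text
time_s: 10.6
eef_pos: [0.5358, -0.1497, 0.0248]
eef_rot: [-0.0, 0.805, 0.594, -0.0]
wrist_force: [-1.4, -4.3, 3.3]
opening: 0.002
```

drive_tool --deltas '[{"slide": [0.08, 0, 0], "delta_rot": [0, 0, 0], "hand": 0}, {"slide": [0.06, 0, 0], "delta_rot": [0, 0, 0], "hand": 0}, {"slide": [0.04, 0, 0], "delta_rot": [0, 0, 0], "hand": 0}, {"slide": [0.04, 0, 0], "delta_rot": [0, 0, 0], "hand": 0}, {"slide": [0.02, 0, 0], "delta_rot": [0, 0, 0], "hand": 0}]'

```text
time_s: 11.22
eef_pos: [0.5392, -0.1384, 0.0247]
eef_rot: [-0.0, 0.805, 0.594, -0.0]
wrist_force: [-1.7, -3.4, 3.3]
opening: -0.004
```

```bash
python3 look.py f; python3 -c "
from h import *
rel((-.071,0,.025))"
```

```text
t 11.325 jig tcp mm [-79.9   0.2  24.7] F jig [-2.32 -0.41  2.47] open 0.0
rotvec/pi [-0.0001 -0.0001  0.001 ] slide now-tool /50mm [ 0.177  0.004 -0.007] slide aligned [ 0.177  0.004 -0.007]
```

View pics/f_side.png

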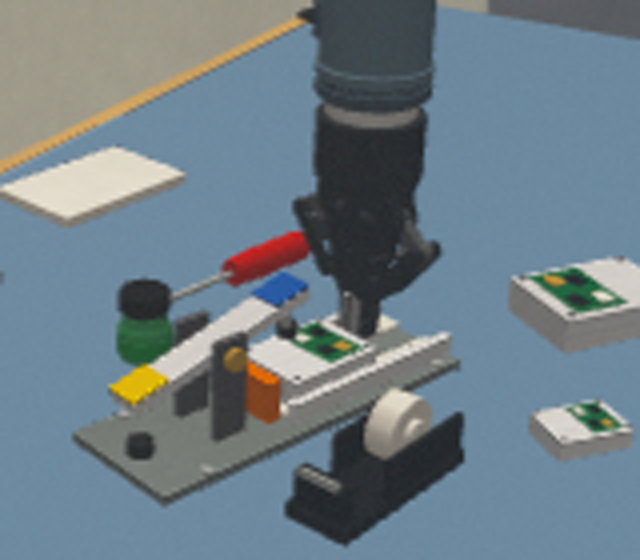

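View pics/f_top.png

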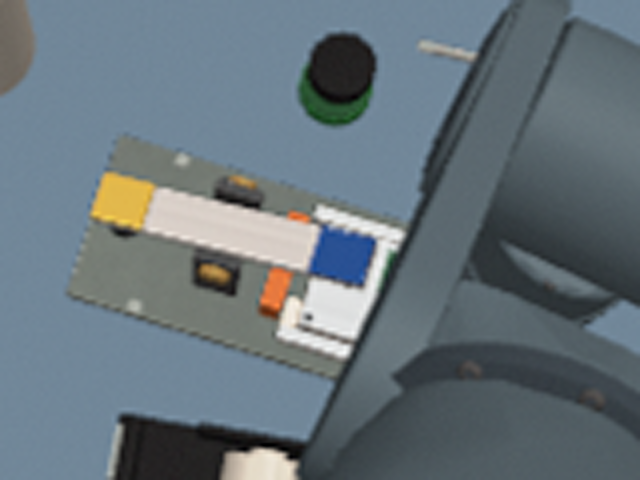

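The module's front edge is close to the backstop but still a few millimetres short (top view (310,318) against the orange at (275,293)), and the push force is about 3 N. From here I'll use fine steps.

drive_tool --deltas '[{"slide": [0.03, 0, 0], "delta_rot": [0, 0, 0], "hand": 0}, {"slide": [0.03, 0, 0], "delta_rot": [0, 0, 0], "hand": 0}, {"slide": [0.02, 0, 0], "delta_rot": [0, 0, 0], "hand": 0}, {"slide": [0.02, 0, 0], "delta_rot": [0, 0, 0], "hand": 0}, {"slide": [0.02, 0, 0], "delta_rot": [0, 0, 0], "hand": 0}]'

```text
time_s: 11.95
eef_pos: [0.541, -0.1326, 0.0247]
eef_rot: [-0.0, 0.805, 0.594, -0.0]
wrist_force: [-0.9, -2.2, 1.8]
opening: 0.0
```

drive_tool --deltas '[{"slide": [0.02, 0, 0], "delta_rot": [0, 0, 0], "hand": 0}, {"slide": [0.02, 0, 0], "delta_rot": [0, 0, 0], "hand": 0}, {"slide": [0.02, 0, 0], "delta_rot": [0, 0, 0], "hand": 0}, {"slide": [0, 0, 0], "delta_rot": [0, 0, 0], "hand": 0}, {"slide": [0, 0, 0], "delta_rot": [0, 0, 0], "hand": 0}]'

```text
time_s: 12.58
eef_pos: [0.5419, -0.1297, 0.0247]
eef_rot: [-0.0, 0.805, 0.594, 0.0]
wrist_force: [-0.5, -0.7, 0.9]
opening: -0.002
```

drive_tool --deltas '[{"slide": [0.02, 0, 0], "delta_rot": [0, 0, 0], "hand": 0}, {"slide": [0.02, 0, 0], "delta_rot": [0, 0, 0], "hand": 0}, {"slide": [0.02, 0, 0], "delta_rot": [0, 0, 0], "hand": 0}, {"slide": [0, 0, 0], "delta_rot": [0, 0, 0], "hand": 0}, {"slide": [0, 0, 0], "delta_rot": [0, 0, 0], "hand": 0}]'

```text
time_s: 13.2
eef_pos: [0.5422, -0.1283, 0.0247]
eef_rot: [0.0, 0.805, 0.594, -0.001]
wrist_force: [-3.6, -7.6, 1.1]
opening: 0.003
```

```bash
python3 look.py g; python3 -c "
from h import *
rel((-.071,0,.025))"
```

```text
t 13.3 jig tcp mm [-69.4   0.3  24.7] F jig [-8.5   0.53  2.12] open 0.0
rotvec/pi [-0.0002  0.0006  0.0011] slide now-tool /50mm [-0.033  0.007 -0.005] slide aligned [-0.033  0.007 -0.005]
```

View pics/g_top.png

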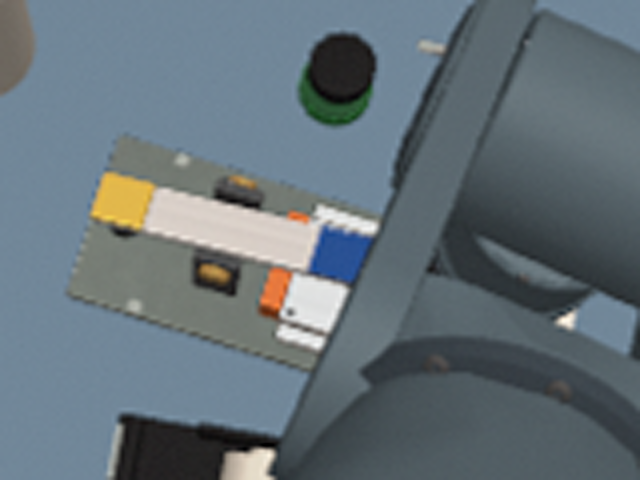

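The module has reached the backstop, with its edge against the orange at (285,290). Next I'll raise the push to about 15 N.

drive_tool --deltas '[{"slide": [0.01, 0, 0], "delta_rot": [0, 0, 0], "hand": 0}, {"slide": [0, 0, 0], "delta_rot": [0, 0, 0], "hand": 0}, {"slide": [0.005, 0, 0], "delta_rot": [0, 0, 0], "hand": 0}, {"slide": [0, 0, 0], "delta_rot": [0, 0, 0], "hand": 0}, {"slide": [0, 0, 0], "delta_rot": [0, 0, 0], "hand": 0}]'

```text
time_s: 13.92
eef_pos: [0.5422, -0.1282, 0.0248]
eef_rot: [0.0, 0.805, 0.594, -0.001]
wrist_force: [-5.9, -10.5, 1.5]
opening: 0.002
```

```bash
python3 -c "
from h import *
rel((-.071,0,.025))"
```

```text
t 13.925 jig tcp mm [-69.3   0.4  24.8] F jig [-11.82   2.53   1.53] open 0.0
rotvec/pi [-0.0003  0.0009  0.0011] slide now-tool /50mm [-0.034  0.007 -0.005] slide aligned [-0.034  0.008 -0.005]
```

drive_tool --deltas '[{"slide": [0.01, 0, 0], "delta_rot": [0, 0, 0], "hand": 0}, {"slide": [0.005, 0, 0], "delta_rot": [0, 0, 0], "hand": 0}, {"slide": [0, 0, 0], "delta_rot": [0, 0, 0], "hand": 0}, {"slide": [0, 0, 0], "delta_rot": [0, 0, 0], "hand": 0}, {"slide": [0, 0, 0], "delta_rot": [0, 0, 0], "hand": 0}]'

```text
time_s: 14.55
eef_pos: [0.5421, -0.1281, 0.0247]
eef_rot: [0.001, 0.805, 0.594, -0.002]
wrist_force: [-7.5, -12.8, 2.9]
opening: -0.001
```

drive_tool --deltas '[{"slide": [0, 0, 0], "delta_rot": [0, 0, 0], "hand": 0}, {"slide": [0, 0, 0], "delta_rot": [0, 0, 0], "hand": 0}, {"slide": [0, 0, 0], "delta_rot": [0, 0, 0], "hand": 0}, {"slide": [0, 0, 0], "delta_rot": [0, 0, 0], "hand": 0}, {"slide": [0, 0, 0], "delta_rot": [0, 0, 0], "hand": 0}]'

```text
time_s: 15.18
eef_pos: [0.5421, -0.128, 0.0247]
eef_rot: [0.001, 0.805, 0.594, -0.002]
wrist_force: [-7.0, -13.3, 1.2]
opening: -0.001
```

The push holds at 15 N with no motion, so the module is seated. Now I'll back off, lift and look.

drive_tool --deltas '[{"slide": [-0.1, 0, 0], "delta_rot": [0, 0, 0], "hand": 0}, {"slide": [-0.3, 0, 0], "delta_rot": [0, 0, 0], "hand": 0}, {"slide": [-0.6, 0, 0], "delta_rot": [0, 0, 0], "hand": 0}, {"slide": [-0.4, 0, -0.4], "delta_rot": [0, 0, 0], "hand": 0}, {"slide": [0, 0, -0.8], "delta_rot": [0, 0, 0], "hand": 0}]'

```text
time_s: 15.8
eef_pos: [0.5207, -0.1934, 0.0837]
eef_rot: [-0.002, 0.805, 0.593, -0.001]
wrist_force: [1.1, 0.1, -0.3]
opening: -0.001
```

drive_tool --deltas '[{"slide": [-0.5, 0, -0.9], "delta_rot": [0, 0, 0], "hand": 0}, {"slide": [-0.6, 0, -0.6], "delta_rot": [0, 0, 0], "hand": 0}, {"slide": [0, 0, 0], "delta_rot": [0, 0, 0], "hand": 0}, {"slide": [0, 0, 0], "delta_rot": [0, 0, 0], "hand": 0}, {"slide": [0, 0, 0], "delta_rot": [0, 0, 0], "hand": 0}]'

```text
time_s: 16.42
eef_pos: [0.5056, -0.2437, 0.158]
eef_rot: [-0.002, 0.804, 0.594, -0.0]
wrist_force: [-0.2, -0.8, 0.2]
opening: -0.001
```

```bash
python3 look.py k; python3 -c "
from h import *
rel((-.005,0,.12))
j=np.load('jig.npy')
def roc(P,th):
    P=np.atleast_2d(P);c,s=np.cos(th),np.sin(th)
    return np.c_[.06+c*P[:,0]+s*P[:,2],P[:,1],.068-s*P[:,0]+c*P[:,2]]
for lab,P in [('seated top corners',[(.02,-.03,.034),(.02,.03,.034),(-.06,.03,.034),(-.06,-.03,.034)]),('jaw pad open',roc([(-.05,-.013,.008),(-.05,.013,.008),(-.08,.013,.008),(-.08,-.013,.008)],.24))]:
  for n,o in(('top',(275,130)),('side',(270,110))): print(lab,n,np.round((proj(n,jw(P,j))+.5-o)*4-.5).tolist())
"
```

```text
t 16.525 jig tcp mm [-190.5    0.5  158.4] F jig [ 0.2  -0.27 -0.46] open -0.0
rotvec/pi [-0.0008 -0.0004  0.0013] slide now-tool /50mm [3.709 0.027 0.771] slide aligned [3.71  0.01  0.767]
seated top corners top [[311.0, 216.0], [280.0, 316.0], [419.0, 360.0], [449.0, 258.0]]
seated top corners side [[227.0, 353.0], [285.0, 386.0], [368.0, 350.0], [310.0, 320.0]]
jaw pad open top [[322.0, 225.0], [308.0, 271.0], [363.0, 285.0], [377.0, 238.0]]
jaw pad open side [[252.0, 291.0], [278.0, 304.0], [309.0, 283.0], [284.0, 270.0]]
```

View pics/k_top.png

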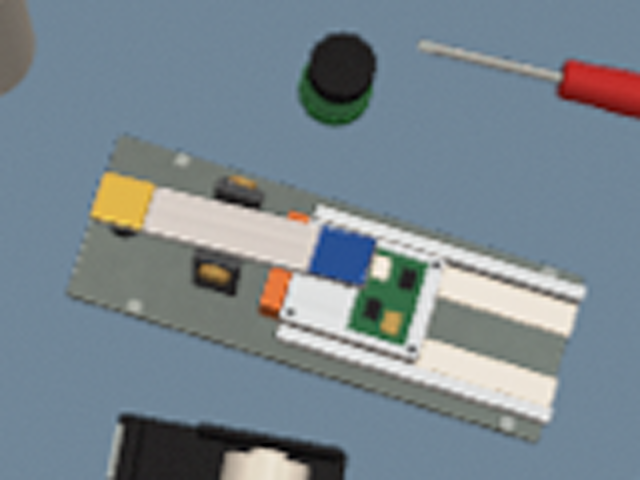

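View pics/k_side.png

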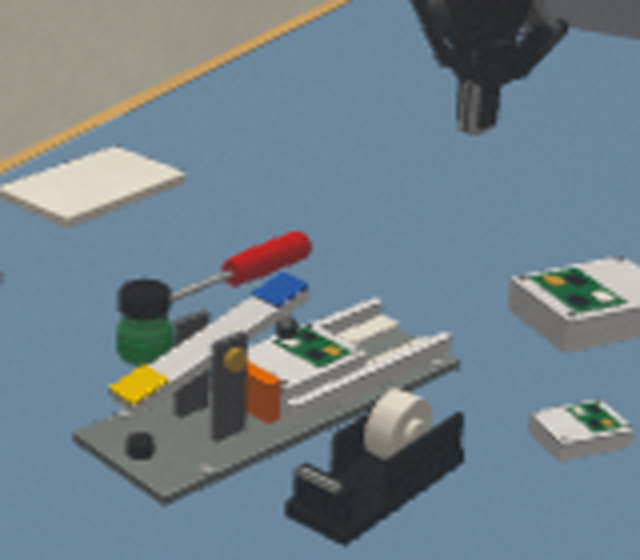

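The module sits on the orange backstop, with its rear corners at (417,360) and (441,262), close to the predicted seated position. The jaw is still open, so I'll move above the blue pad.

drive_tool --deltas '[{"slide": [0.6, 0.002, 0], "delta_rot": [0, 0, 0.001], "hand": 0}, {"slide": [0.8, 0.002, 0], "delta_rot": [0, 0, 0], "hand": 0}, {"slide": [0.8, 0.002, 0], "delta_rot": [0, 0, 0], "hand": 0}, {"slide": [0.8, 0.002, 0], "delta_rot": [0, 0, 0], "hand": 0}, {"slide": [0.77, 0.002, 0], "delta_rot": [0, 0, 0], "hand": 0}]'

```text
time_s: 17.15
eef_pos: [0.5629, -0.0633, 0.159]
eef_rot: [-0.001, 0.805, 0.593, -0.0]
wrist_force: [0.3, -0.4, 0.7]
opening: 0.002
```

drive_tool --deltas '[{"slide": [0, 0, 0.4], "delta_rot": [0, 0, 0], "hand": 0}, {"slide": [0, 0, 0.4], "delta_rot": [0, 0, 0], "hand": 0}, {"slide": [0, 0, 0.25], "delta_rot": [0, 0, 0], "hand": 0}, {"slide": [0, 0, 0], "delta_rot": [0, 0, 0], "hand": 0}, {"slide": [0, 0, 0], "delta_rot": [0, 0, 0], "hand": 0}]'

```text
time_s: 17.77
eef_pos: [0.5634, -0.0655, 0.1079]
eef_rot: [0.0, 0.806, 0.592, 0.0]
wrist_force: [-0.8, 0.2, 1.2]
opening: -0.004
```

```bash
python3 look.py m; python3 -c "
from h import *
rel((-.002,0,.076))"
```

```text
t 17.875 jig tcp mm [ -3.2  -1.4 108.2] F jig [-0.   -1.27  0.74] open 0.0
rotvec/pi [ 0.0005  0.     -0.    ] slide now-tool /50mm [ 0.023 -0.029  0.644] slide aligned [ 0.023 -0.028  0.644]
```

View pics/m_side.png

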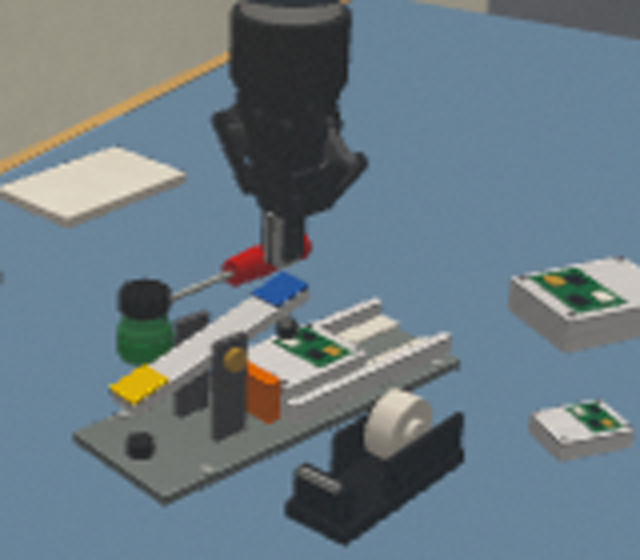

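drive_tool --deltas '[{"slide": [0.02, -0.028, 0.1], "delta_rot": [0, 0, 0], "hand": 0}, {"slide": [0, 0, 0.1], "delta_rot": [0, 0, 0], "hand": 0}, {"slide": [0, 0, 0.08], "delta_rot": [0, 0, 0], "hand": 0}, {"slide": [0, 0, 0.06], "delta_rot": [0, 0, 0], "hand": 0}, {"slide": [0, 0, 0.04], "delta_rot": [0, 0, 0], "hand": 0}]'

```text
time_s: 18.5
eef_pos: [0.562, -0.0641, 0.0883]
eef_rot: [0.0, 0.806, 0.592, -0.0]
wrist_force: [-1.0, -1.2, 2.2]
opening: -0.003
```

drive_tool --deltas '[{"slide": [0, 0, 0.02], "delta_rot": [0, 0, 0], "hand": 0}, {"slide": [0, 0, 0.02], "delta_rot": [0, 0, 0], "hand": 0}, {"slide": [0, 0, 0.02], "delta_rot": [0, 0, 0], "hand": 0}, {"slide": [0, 0, 0], "delta_rot": [0, 0, 0], "hand": 0}, {"slide": [0, 0, 0], "delta_rot": [0, 0, 0], "hand": 0}]'

```text
time_s: 19.12
eef_pos: [0.5619, -0.0637, 0.0852]
eef_rot: [-0.0, 0.806, 0.592, 0.0]
wrist_force: [1.3, -0.2, 0.1]
opening: -0.002
```

```bash
python3 look.py n; python3 -c "
from h import *
rel((-.002,0,.076))"
```

```text
t 19.225 jig tcp mm [-1.9  0.7 85.2] F jig [-0.5  -0.12  1.02] open 0.0
rotvec/pi [-0.     -0.0001  0.    ] slide now-tool /50mm [-0.002  0.015  0.185] slide aligned [-0.001  0.015  0.185]
```

View pics/n_side.png

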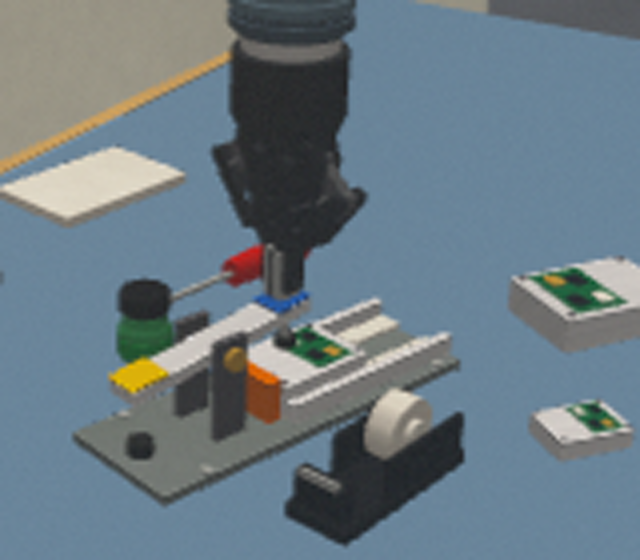

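The finger is on the blue pad (283,298) and the jaw is coming down, with the foot (285,340) near the module. I'll continue in small steps.

drive_tool --deltas '[{"slide": [0, 0, 0.02], "delta_rot": [0, 0, 0], "hand": 0}, {"slide": [0, 0, 0.02], "delta_rot": [0, 0, 0], "hand": 0}, {"slide": [0, 0, 0.02], "delta_rot": [0, 0, 0], "hand": 0}, {"slide": [0, 0, 0], "delta_rot": [0, 0, 0], "hand": 0}, {"slide": [0, 0, 0], "delta_rot": [0, 0, 0], "hand": 0}]'

```text
time_s: 19.85
eef_pos: [0.5618, -0.0637, 0.0821]
eef_rot: [-0.0, 0.806, 0.592, -0.0]
wrist_force: [-0.3, -0.4, 0.1]
opening: 0.0
```

drive_tool --deltas '[{"slide": [0, 0, 0.02], "delta_rot": [0, 0, 0], "hand": 0}, {"slide": [0, 0, 0.02], "delta_rot": [0, 0, 0], "hand": 0}, {"slide": [0, 0, 0], "delta_rot": [0, 0, 0], "hand": 0}, {"slide": [0, 0, 0], "delta_rot": [0, 0, 0], "hand": 0}, {"slide": [0, 0, 0], "delta_rot": [0, 0, 0], "hand": 0}]'

```text
time_s: 20.48
eef_pos: [0.5618, -0.0637, 0.0802]
eef_rot: [-0.0, 0.806, 0.592, 0.0]
wrist_force: [0.6, -0.3, 0.2]
opening: 0.0
```

drive_tool --deltas '[{"slide": [0, 0, 0.02], "delta_rot": [0, 0, 0], "hand": 0}, {"slide": [0, 0, 0.02], "delta_rot": [0, 0, 0], "hand": 0}, {"slide": [0, 0, 0], "delta_rot": [0, 0, 0], "hand": 0}, {"slide": [0, 0, 0], "delta_rot": [0, 0, 0], "hand": 0}, {"slide": [0, 0, 0], "delta_rot": [0, 0, 0], "hand": 0}]'

```text
time_s: 21.1
eef_pos: [0.5619, -0.0638, 0.0782]
eef_rot: [-0.0, 0.806, 0.592, 0.0]
wrist_force: [-0.1, 1.3, 1.6]
opening: -0.002
```

drive_tool --deltas '[{"slide": [0, 0, 0.02], "delta_rot": [0, 0, 0], "hand": 0}, {"slide": [0, 0, 0.01], "delta_rot": [0, 0, 0], "hand": 0}, {"slide": [0, 0, 0], "delta_rot": [0, 0, 0], "hand": 0}, {"slide": [0, 0, 0], "delta_rot": [0, 0, 0], "hand": 0}, {"slide": [0, 0, 0], "delta_rot": [0, 0, 0], "hand": 0}]'

```text
time_s: 21.72
eef_pos: [0.5619, -0.0639, 0.0768]
eef_rot: [-0.0, 0.806, 0.592, 0.0]
wrist_force: [-0.3, -0.8, 0.3]
opening: -0.001
```

drive_tool --deltas '[{"slide": [0, 0, 0.02], "delta_rot": [0, 0, 0], "hand": 0}, {"slide": [0, 0, 0.01], "delta_rot": [0, 0, 0], "hand": 0}, {"slide": [0, 0, 0], "delta_rot": [0, 0, 0], "hand": 0}, {"slide": [0, 0, 0], "delta_rot": [0, 0, 0], "hand": 0}, {"slide": [0, 0, 0], "delta_rot": [0, 0, 0], "hand": 0}]'

```text
time_s: 22.35
eef_pos: [0.562, -0.0639, 0.0753]
eef_rot: [0.0, 0.806, 0.592, 0.0]
wrist_force: [-0.3, -0.8, 0.5]
opening: 0.001
```

drive_tool --deltas '[{"slide": [0, 0, 0.02], "delta_rot": [0, 0, 0], "hand": 0}, {"slide": [0, 0, 0.01], "delta_rot": [0, 0, 0], "hand": 0}, {"slide": [0, 0, 0], "delta_rot": [0, 0, 0], "hand": 0}, {"slide": [0, 0, 0], "delta_rot": [0, 0, 0], "hand": 0}, {"slide": [0, 0, 0], "delta_rot": [0, 0, 0], "hand": 0}]'

```text
time_s: 22.98
eef_pos: [0.562, -0.0639, 0.0738]
eef_rot: [0.0, 0.806, 0.592, 0.0]
wrist_force: [-0.4, -1.7, 2.0]
opening: 0.002
```

```bash
python3 look.py p; python3 -c "
from h import *
rel((-.002,0,.076))"
```

```text
t 23.075 jig tcp mm [-2.1  0.6 73.8] F jig [-2.67  0.49  1.7 ] open -0.0
rotvec/pi [0.0001 0.     0.    ] slide now-tool /50mm [ 0.002  0.012 -0.043] slide aligned [ 0.002  0.012 -0.043]
```

View pics/p_side.png

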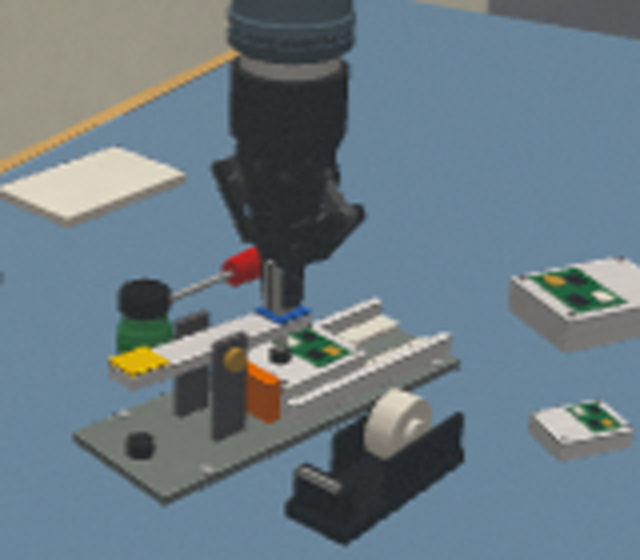

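The jaw is about level and the foot (280,352) is nearly on the module. I'll shift the finger 4 mm further out along the pad so that it stays well on the blue, then continue.

drive_tool --deltas '[{"slide": [0, 0, -0.06], "delta_rot": [0, 0, 0], "hand": 0}, {"slide": [-0.1, 0.012, 0], "delta_rot": [0, 0, 0], "hand": 0}, {"slide": [0, 0, 0], "delta_rot": [0, 0, 0], "hand": 0}, {"slide": [0, 0, 0.04], "delta_rot": [0, 0, 0], "hand": 0}, {"slide": [0, 0, 0.02], "delta_rot": [0, 0, 0], "hand": 0}]'

```text
time_s: 23.7
eef_pos: [0.5609, -0.0687, 0.0735]
eef_rot: [-0.0, 0.806, 0.592, -0.0]
wrist_force: [-1.5, 0.5, 4.8]
opening: -0.002
```

drive_tool --deltas '[{"slide": [0, 0, 0.02], "delta_rot": [0, 0, 0], "hand": 0}, {"slide": [0, 0, 0], "delta_rot": [0, 0, 0], "hand": 0}, {"slide": [0, 0, 0.01], "delta_rot": [0, 0, 0], "hand": 0}, {"slide": [0, 0, 0], "delta_rot": [0, 0, 0], "hand": 0}, {"slide": [0, 0, 0], "delta_rot": [0, 0, 0], "hand": 0}]'

```text
time_s: 24.32
eef_pos: [0.561, -0.0688, 0.0734]
eef_rot: [-0.0, 0.806, 0.593, -0.0]
wrist_force: [-4.1, 0.3, 9.8]
opening: 0.001
```

drive_tool --deltas '[{"slide": [0, 0, 0.02], "delta_rot": [0, 0, 0], "hand": 0}, {"slide": [0, 0, 0], "delta_rot": [0, 0, 0], "hand": 0}, {"slide": [0, 0, 0.01], "delta_rot": [0, 0, 0], "hand": 0}, {"slide": [0, 0, 0], "delta_rot": [0, 0, 0], "hand": 0}, {"slide": [0, 0, 0], "delta_rot": [0, 0, 0], "hand": 0}]'

```text
time_s: 24.95
eef_pos: [0.5611, -0.0688, 0.0732]
eef_rot: [0.0, 0.805, 0.593, -0.0]
wrist_force: [-9.6, 1.5, 19.9]
opening: -0.002
```

The foot bears on the module, but 20 N vertical with a side component is slightly high. I'll ease back by 0.4 mm and hold.

drive_tool --deltas '[{"slide": [0, 0, -0.01], "delta_rot": [0, 0, 0], "hand": 0}, {"slide": [0, 0, 0], "delta_rot": [0, 0, 0], "hand": 0}, {"slide": [0, 0, 0], "delta_rot": [0, 0, 0], "hand": 0}, {"slide": [0, 0, 0], "delta_rot": [0, 0, 0], "hand": 0}, {"slide": [0, 0, 0], "delta_rot": [0, 0, 0], "hand": 0}]'

```text
time_s: 25.58
eef_pos: [0.561, -0.0688, 0.0732]
eef_rot: [0.0, 0.805, 0.593, -0.0]
wrist_force: [-8.0, 1.4, 16.4]
opening: 0.002
```

drive_tool --deltas '[{"slide": [0, 0, 0], "delta_rot": [0, 0, 0], "hand": 0}, {"slide": [0, 0, 0], "delta_rot": [0, 0, 0], "hand": 0}, {"slide": [0, 0, 0], "delta_rot": [0, 0, 0], "hand": 0}, {"slide": [0, 0, 0], "delta_rot": [0, 0, 0], "hand": 0}, {"slide": [0, 0, 0], "delta_rot": [0, 0, 0], "hand": 0}]'

```text
time_s: 26.2
eef_pos: [0.561, -0.0688, 0.0732]
eef_rot: [-0.0, 0.805, 0.593, -0.0]
wrist_force: [-7.1, 2.2, 16.5]
opening: 0.003
```

drive_tool --deltas '[{"slide": [0, 0, 0], "delta_rot": [0, 0, 0], "hand": 0}, {"slide": [0, 0, 0], "delta_rot": [0, 0, 0], "hand": 0}, {"slide": [0, 0, 0], "delta_rot": [0, 0, 0], "hand": 0}, {"slide": [0, 0, 0], "delta_rot": [0, 0, 0], "hand": 0}, {"slide": [0, 0, 0], "delta_rot": [0, 0, 0], "hand": 0}]'

```text
time_s: 26.82
eef_pos: [0.561, -0.0688, 0.0732]
eef_rot: [-0.0, 0.805, 0.593, -0.0]
wrist_force: [-7.9, 1.9, 16.5]
opening: -0.0
```

```bash
python3 look.py r
```

```text
(no output)
```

View pics/r_side.png

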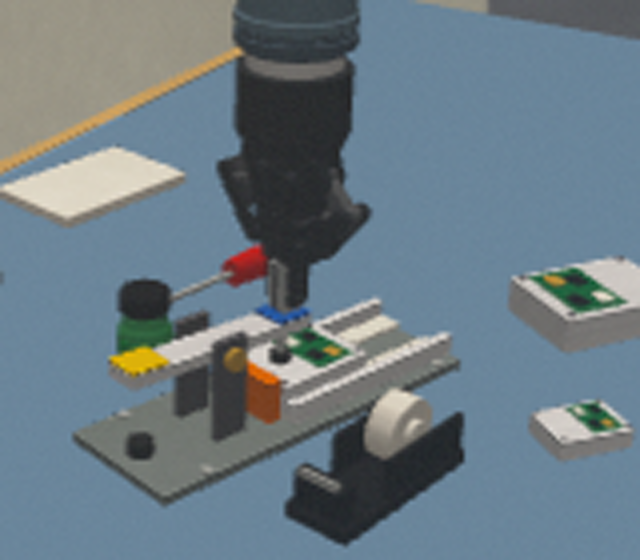

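The push held steady for over 1.2 s at 16.5 N vertical (about 18 N total), with the foot (279,353) on the module. Now I'll let go straight up.

drive_tool --deltas '[{"slide": [0, 0, -0.03], "delta_rot": [0, 0, 0], "hand": 0}, {"slide": [0, 0, -0.1], "delta_rot": [0, 0, 0], "hand": 0}, {"slide": [0, 0, -0.5], "delta_rot": [0, 0, 0], "hand": 0}, {"slide": [0, 0, -0.8], "delta_rot": [0, 0, 0], "hand": 0}, {"slide": [0, 0, -0.6], "delta_rot": [0, 0, 0], "hand": 0}]'

```text
time_s: 27.55
eef_pos: [0.5614, -0.0689, 0.1744]
eef_rot: [0.0, 0.806, 0.592, 0.0]
wrist_force: [-0.2, 0.6, -0.6]
opening: 0.003
```

drive_tool --deltas '[{"slide": [-0.8, 0, 0], "delta_rot": [0, 0, 0], "hand": 0}, {"slide": [-0.8, 0, 0], "delta_rot": [0, 0, 0], "hand": 0}, {"slide": [-0.8, 0, 0], "delta_rot": [0, 0, 0], "hand": 0}, {"slide": [-0.8, 0, 0], "delta_rot": [0, 0, 0], "hand": 0}, {"slide": [-0.6, 0, 0], "delta_rot": [0, 0, 0], "hand": 0}]'

```text
time_s: 28.18
eef_pos: [0.5039, -0.2518, 0.1728]
eef_rot: [0.0, 0.806, 0.592, 0.0]
wrist_force: [1.0, -0.1, 1.0]
opening: 0.0
```

```bash
python3 look.py z; python3 -c "
from h import *
rel((-.002,0,.076))"
```

```text
t 28.275 jig tcp mm [-1.999e+02 -1.000e-01  1.728e+02] F jig [ 0.13 -1.2  -0.59] open 0.0
rotvec/pi [ 0.0001  0.0003 -0.001 ] slide now-tool /50mm [ 3.96  -0.015  1.933] slide aligned [ 3.959e+00 -1.000e-03  1.937e+00]
```

View pics/z_side.png

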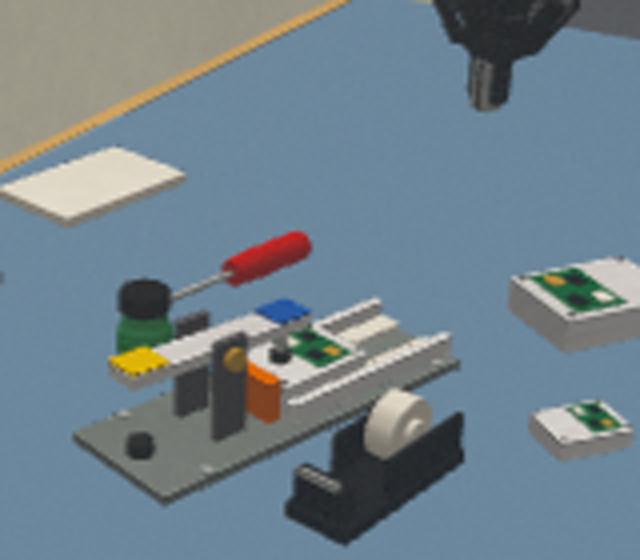

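View pics/z_top.png

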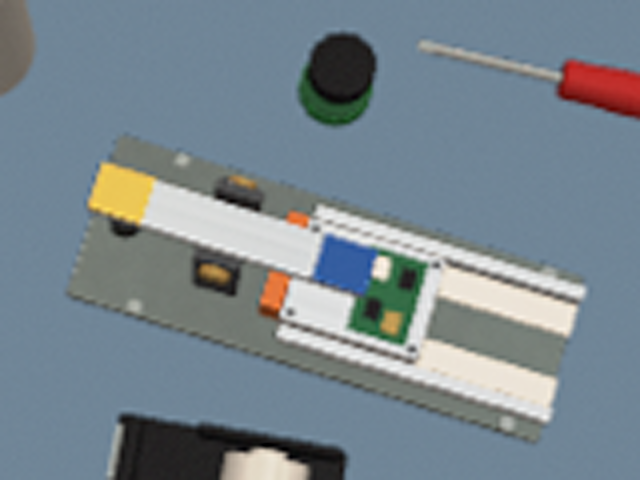

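After letting go, the module is still against the backstop: the front edge is at (285,290) and the rear corners at (417,360) and (440,263), unchanged. The foot rests on it and the bystanders haven't moved. I'll hand in.

```bash
python3 -c "
from bench import ctrl
print(ctrl.hand_in())"
```

```text
the job is handed in; nothing more can be done
None
```

The module is loaded and clamped in the jig, and I handed the job in at about 28 s of the 72 s allowed.

- **Tab:** I pressed it down to its stop. At 12 N it no longer moved, and the jaw was fully up.
- **Module:** I pushed it with the shut fingers, without gripping, until it seated against the orange backstop, and held it there at about 15 N.
- **Jaw:** I pressed the blue pad until the rubber foot bore on the module. The push reached about 22 N for a moment, slightly over your range. I eased it to about 18 N (16.5 N of that downward) and held that for over a second before letting go.

**Last checks:** The final pictures show the module still on the backstop, the foot resting on it, the robot clear and the bystanders in view unmoved. The highest force I read was about 22 N, and no check failed. The camera-fitted jig position is only good to about 2–5 mm, so I judged the seating from contact force and the pictures.

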